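# Pull the charged battery pack out of the charging station

### The arm

A 7-joint arm with a two-finger parallel gripper is mounted at the origin on the work surface; the furniture and walls round the work are solid. World frame = base frame: x ahead of the robot, y to its left, z up, the work surface at z = 0. Lengths are in m, angles in rad, forces in N, time in s.
With the tool pointing down it reaches from about 0.4 to 0.85 m from the base axis. Payload 10.4 kg.
Tool frame: the origin (TCP) lies at the very end of the fingers, on their centre line; the grasp point (between the pads) lies 19 mm behind it; x points along the fingers, y is the direction in which the jaws open and shut, and the axes are right-handed (so a half turn about x gives the same grasp; the last joint's range is limited). The gripper opens to 85 mm and grips with 20 to 120 N. Pads are 22 mm wide; open, the fingers measure 114 mm over their backs; the gripper's body (76 mm by 85 mm) begins 54 mm behind the grasp point. The pads swing forward as they close: fully open they stand 13 mm farther back than shut.
Start: joints at [1.078, 0.332, -0.065, 1.46, 0.022, 1.35, -0.088], TCP at [0.283, -0.557, 0.231] pointing down, gripper open.
Joint ranges: [-2.6, 2.6], [-0.5, 2.12], [-1.47, 1.34], [0.16, 2.42], [-1.27, 4.41], [0.06, 2.06], [-2.6, 2.6]. Speed limits (rad/s): [2.22, 2.22, 2.79, 2.79, 3.14, 3.14, 3.14].

### API

Orientations are given as a unit quaternion [x, y, z, w].
In Python, from workcell import monitor, camera, ticket, regions_of gives the robot as it stands.
- The arm moves only by the tool step_arm, never from a script. Its argument "increments" is a list of rows, each a list of 5 numbers: the finger opening in m, from 0 to 0.0854, then the shift along the world's x, y, z in m, then the turn about the world's z in rad. A call has 1 to 12 rows; each row shifts and turns the commanded pose from where the row before left it; what a row does not reach is not made up. A row lasts 1/12 s, in which the tool goes at most 41.7 mm and 7.16 degrees, less where a joint would pass 70% of its speed; a pose out of reach is approached as far as the arm can. A call with a gripper value outside its range is refused whole. The fingers move at their own pace and stop on an object; "force" is the grip in N (left out, the last holds). Time passes only in rows, so rows that do not move let the fingers close. It gives the time, the measured TCP pose, the force and the opening at its end, in the units of the state.
- monitor.get_obs(): the state, without advancing time (a new reading comes with each control period).
- camera(name): name is "scene" or "top"; returns a dict with "color" (384x512x3 uint8, red, green, blue), "range_z" (384x512 float32, m along the optical axis (not along the pixel's ray), 0 where there is no reading), "fx", "fy", "cx", "cy" (pixels), "cam_to_world" (4x4, takes a point from camera to world coordinates). Camera axes: x right, y up, looking along -z (the intrinsics and any distortion apply to the point x, -y, -z); pixel columns grow to the right and rows downward; lengths in m; the calibration is good to about 2 mm. A picture is of the moment at which its call begins.
- ticket.hand_in(): hands the job in, once; it reports no verdict.
Trained networks look in a picture, given as the dict that the camera call returned (one of the last four; its "shot" number tells which), for a name from the list of things; names that differ only in an ending like _2 or _b are one class to them, and where a whole thing is asked for, a point or a joint stands for the part that bears it (a point fixed in the world has none). Each returns a list of dicts, best first, with "p" (0 to 1); they miss things now and then, are a little off and sometimes report something else, mostly with a low value. They report only what shows in the picture. A call takes as long as a camera call.
- regions_of(picture, query): "region" (384x512 bool, what is visible of it) and "centre" ([row, column] in pixels, amid what is visible of it).
The state is a dict: "clock": time; "joint_pos": joint angles; "joint_velocities": joint speeds; "tau": joint torques, N m; "position": TCP position; "ee_rot": TCP orientation; "ft_force": force on the tool from outside, world axes, zero at the start; "torque": the same for the moment, N m; "grip_width": opening from 0.0 (shut) to 1.0 (fully open).
Only numpy, scipy, OpenCV 4.12 (cv2) and the standard library are available. Lean on these libraries where they do the work, as an engineer would, in place of code of your own. Each camera call takes 0.05 s, during which the arm holds its last target. There are 200 camera calls.

### The job

Pull the battery pack that has the upright grip blade straight out of its bay in the charging station and set it down (do not drop it) in the shallow wooden tray, lying flat, right way up and wholly inside the rim. The flat-faced pack in the other bay is still charging: leave it where it is, and do not disturb the other things on the bench.

Things in the scene. Friction and masses are not known exactly. Their poses are not given: they have to be found in the camera images.
- station: Grey charging station, fixed, 115 deep (x) x 144 wide (y) x 205 mm tall, closed top, carry handle to 232 mm. Origin: centre of underside. Upright front at x = -57.5 mm looks along its -x, roughly to the robot's left; a gripper at the blade must lean away from it. Two bays at y = +32 and -32 mm, 56 wide, 57 high, 103 deep, floor 30 mm above the bench. Packs leave only along -x.
- pack_center (a point): Centre of the body (100 x 50 x 50 mm) of the black pack to pull out, 0.15 to 0.23 kg. A vertical grip blade sticks out 28 mm along -x from mid-front: 14 mm thick (y), from 6 to 46 mm above the underside. Overall length 128 mm. x: along the length, away from the blade; z up. Starts in either bay, body front flush with the station's face; slides freely, 3 mm play each side.
- pack_blade (a point): Same pack: point amid the grip blade's thickness, 16 mm in front of the body (12 mm from the blade's tip), 30 mm above the pack's underside; 66 mm along -x and 5 mm up from pack_center. Same axes.
- flat_pack_center (a point): Centre of the other black pack, a plain block 100 x 50 x 50 mm without blade, standing in the other bay with its front about flush with the station's face. It stays there.
- tray: Shallow wooden tray fixed to the bench, outer 172 mm (x) x 112 mm (y), inner 160 x 100 mm, floor 4 mm thick, rim 12 mm above the bench. Origin: centre of its underside; x along its length. Either end may take the blade.
- elbow: Bystander: black moulded pipe elbow, 67 x 67 x 42 mm. Origin: centre of its underside.
- tape: Bystander: red tape measure, 62 x 79 x 36 mm. Origin: centre of its underside.
- cork_block: Bystander: cork sanding block, 61 x 106 x 34 mm. Origin: centre of its underside.

How it is judged:
By the outcome, as a careful person would: the job done as asked, in the order asked, and still so for the second after the job is handed in, with the robot touching nothing.
It also fails if it takes over 45 s, if anything falls off the work surface, if the arm or the gripper's body presses on something with over 40 N, if the wrist force passes 120 N, or if a joint passes its speed limit or range.

## Working session

There is one attempt and no reset: what is moved stays moved. The work goes in short steps, Python scripts to look and compute and a tool call to move; the robot and the scene stay as the last step left them, time stands still between calls to the robot, and variables do not carry over. Pictures are saved under pics/ and viewed, about 8 in all and at most 12, crops included, and the job is handed in when it is done.

Besides the shell and the picture viewer there is one more tool, called after ">>>" by a JSON object that holds its "op" and its "data". step_arm: Moves the arm, as the interface text tells. Its arguments: {"type":"object","properties":{"increments":{"type":"array"},"force":{"type":"number"}},"required":["increments"]}

```bash
mkdir -p pics; cat > h.py <<'E'
import numpy as np, cv2
from workcell import monitor, camera, ticket, regions_of
def pts(p,m=None):
    d=p["range_z"]; v,u=np.nonzero((d>0)&(m if m is not None else True))
    z=d[v,u]; c=np.c_[(u-p["cx"])/p["fx"]*z,-(v-p["cy"])/p["fy"]*z,-z]
    T=np.array(p["cam_to_world"]); return c@T[:3,:3].T+T[:3,3]
def save(p,n,s=1.5): cv2.imwrite("pics/"+n,cv2.resize(p["color"][:,:,::-1],None,fx=s,fy=s))
E
python3 - <<'E'
from h import *
for n in("scene","top"):
    p=camera(n); save(p,n+"1.png",1.5); print(n,[k for k in p],np.round(p["cam_to_world"],3).tolist())
    for q in("station","pack_center","pack_blade","flat_pack_center","tray","elbow","tape","cork_block"):
        for r in regions_of(p,q)[:2]:
            w=pts(p,r["region"])
            if len(w): print(q,round(r["p"],2),np.round(r["centre"]),len(w),"med",np.round(np.median(w,0),3),"lo",np.round(np.percentile(w,2,0),3),"hi",np.round(np.percentile(w,98,0),3), cv2.minAreaRect(w[:,:2].astype(np.float32)))
print(monitor.get_obs())
E
```

```text
scene ['color', 'range_z', 'fx', 'fy', 'cx', 'cy', 'cam_to_world', 'shot'] [[0.084, -0.584, 0.807, 1.187], [0.996, 0.042, -0.074, -0.075], [0.009, 0.81, 0.586, 0.624], [0.0, 0.0, 0.0, 1.0]]
station 0.78 [199. 258.] 7563 med [ 0.566 -0.014  0.158] lo [ 0.453 -0.076  0.01 ] hi [0.589 0.056 0.222] ((0.34215763211250305, -0.00825916975736618), (0.5013120174407959, 0.15113724768161774), 0.7414942383766174)
pack_center 0.49 [213. 294.] 206 med [0.5   0.069 0.062] lo [0.492 0.057 0.041] hi [0.506 0.082 0.077] ((0.4959298074245453, 0.07001739740371704), (0.02861342392861843, 0.01925094984471798), 77.57433319091797)
pack_blade 0.69 [238. 280.] 5 med [0.563 0.037 0.062] lo [0.56  0.037 0.053] hi [0.564 0.038 0.067] ((0.5618185997009277, 0.03709738329052925), (0.0002984504390042275, 0.004964396823197603), 76.32962036132812)
pack_blade 0.59 [217. 293.] 225 med [0.5   0.07  0.061] lo [0.491 0.056 0.038] hi [0.506 0.083 0.076] ((0.4959552586078644, 0.07013290375471115), (0.028849972411990166, 0.01925094984471798), 77.57433319091797)
flat_pack_center 0.43 [236. 278.] 37 med [0.559 0.038 0.059] lo [
[... 1390 characters left out ...]
507080078125)
{'clock': 0.9, 'joint_pos': array([ 1.07841222,  0.33217094, -0.06468581,  1.46012525,  0.02162426,
        1.34991353, -0.08845094]), 'joint_velocities': array([ 0.00253112, -0.00039192,  0.00237237,  0.00099777,  0.00063322,
        0.00065412, -0.0006912 ]), 'tau': array([-3.53099185e-04, -6.25222063e+01,  4.86720074e-02, -3.91826677e+01,
        1.62463059e-02,  1.72559790e-03,  1.41092445e-05]), 'position': array([ 0.28293712, -0.55729705,  0.23134359]), 'ee_rot': array([ 0.68768809,  0.16455788, -0.68768306,  0.16461413]), 'ft_force': array([ 1.08183682,  0.02862241, -0.96938822]), 'torque': array([ 0.01688198, -0.00277186,  0.01455784]), 'grip_width': 1.0017903529698047}
```

```bash
ls; ls pics
```

```text
h.py
pics
scene1.png
top1.png
```

View pics/scene1.png

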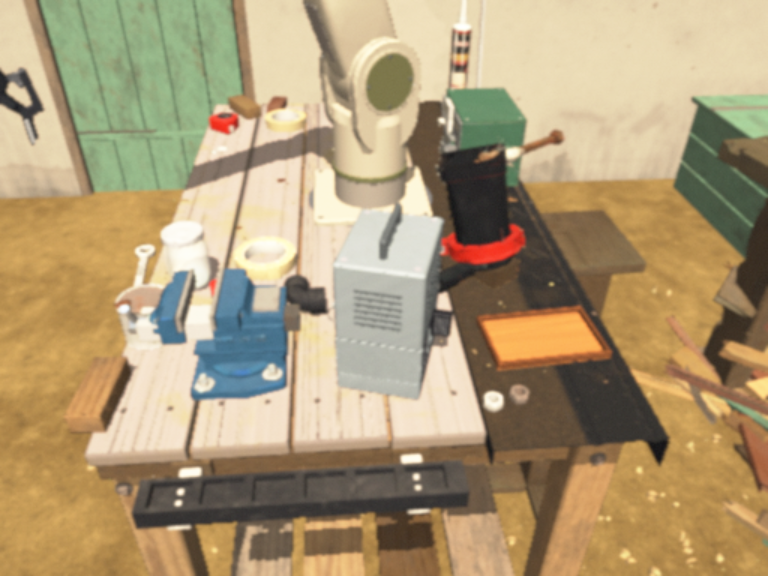

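View pics/top1.png

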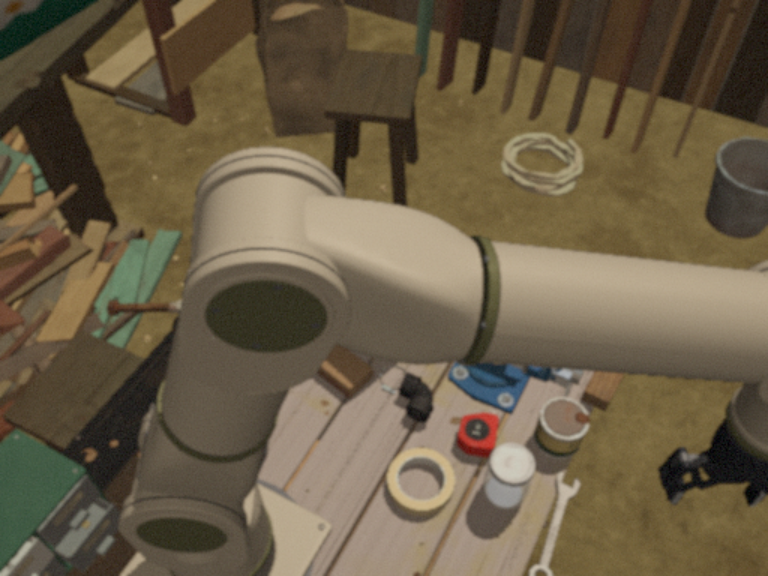

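The scene view shows the station with its front toward +y. The blade is at about display px (440,322) and the tray at (545,337). The vise and elbow lie on the -y side, and the arm blocks the top view. My moves can only yaw the tool, so I'll check whether stretching the arm past its reach gives the lean I need. That also clears the top camera.

>>> {"op": "step_arm", "data": {"increments": [[0.0854,0.017,-0.034,0.02,0],[0.0854,0.017,-0.034,0.02,0],[0.0854,0.017,-0.034,0.02,0],[0.0854,0.017,-0.034,0.02,0],[0.0854,0.017,-0.034,0,0],[0.0854,0.017,-0.034,0,0],[0.0854,0.017,-0.034,0,0],[0.0854,0.017,-0.034,0,0]]}}

```text
clock: 1.57
position: [0.3772, -0.7622, 0.3014]
ee_rot: [0.695, 0.157, -0.684, 0.158]
ft_force: [-2.3, -2.5, -0.9]
grip_width: 1.003
```

```bash
cat >> h.py <<'E'
from scipy.spatial.transform import Rotation as R
def tool():
    o=monitor.get_obs(); M=R.from_quat(o["ee_rot"]).as_matrix()
    print("t",round(o["clock"],2),"tcp",np.round(o["position"],4),"x",np.round(M[:,0],3),"y",np.round(M[:,1],3),"J",np.round(o["joint_pos"],2),"F",np.round(o["ft_force"],1),"g",round(o["grip_width"],3)); return o,M
E
python3 - <<'E'
from h import *
tool()
E
```

```text
t 1.57 tcp [ 0.3772 -0.7622  0.3014] x [ 0.015  0.002 -1.   ] y [ 0.434 -0.901  0.005] J [ 1.04  1.01  0.19  0.26 -0.18  1.87 -0.04] F [-2.3 -2.5 -0.9] g 1.003
```

>>> {"op": "step_arm", "data": {"increments": [[0.0854,0.017,-0.034,0,0],[0.0854,0.017,-0.034,0,0],[0.0854,0.017,-0.034,0,0],[0.0854,0.017,-0.034,0,0],[0.0854,0.017,-0.034,0,0]]}}

```text
clock: 1.98
position: [0.3974, -0.7581, 0.2724]
ee_rot: [-0.673, -0.186, 0.693, -0.178]
ft_force: [-0.1, 0.0, -1.0]
grip_width: 1.003
```

```bash
python3 - <<'E'
from h import *
tool()
p=camera("scene")
w=pts(p,regions_of(p,"station")[0]["region"])
# top plane
t=w[(abs(w[:,2]-.205)<.006)]; print("top",len(t),cv2.minAreaRect(t[:,:2].astype(np.float32)), np.median(t,0))
b=w[(w[:,2]>.03)&(w[:,2]<.17)&(w[:,0]>.5)]
def line(a): 
    v=cv2.fitLine(a[:,:2].astype(np.float32),cv2.DIST_HUBER,0,.001,.001).ravel(); return v
print("side",line(b))
p=camera("top"); save(p,"top2.png")
for q in("station","pack_blade","pack_center","flat_pack_center","tray"):
    for r in regions_of(p,q)[:2]:
        w=pts(p,r["region"])
        if len(w):print(q,round(r["p"],2),np.round(r["centre"]),len(w),"med",np.round(np.median(w,0),3),"lo",np.round(np.percentile(w,2,0),3),"hi",np.round(np.percentile(w,98,0),3), cv2.minAreaRect(w[:,:2].astype(np.float32)))
        if q=="station" and len(w):
            t=w[(abs(w[:,2]-.205)<.006)]; print("top",len(t),cv2.minAreaRect(t[:,:2].astype(np.float32)), np.median(t,0))
E
```

```text
t 1.98 tcp [ 0.3974 -0.7581  0.2724] x [-0.031  0.004 -1.   ] y [ 0.498 -0.867 -0.019] J [ 1.1   1.07 -0.63  0.21  0.6   1.91 -0.07] F [-0.1  0.  -1. ] g 1.003
top 2328 ((0.5066150426864624, -0.004615224897861481), (0.11358843743801117, 0.14559799432754517), 72.3144302368164) [ 0.52115591 -0.0054462   0.20442622]
side [ 0.29486224  0.95553976  0.5694609  -0.0372538 ]
station 0.75 [187. 262.] 5173 med [ 0.465 -0.027  0.169] lo [ 0.422 -0.078  0.014] hi [0.56  0.061 0.23 ] ((0.5033772587776184, -0.006529293954372406), (0.11892618238925934, 0.14891374111175537), 71.84938049316406)
top 1829 ((0.5031658411026001, -0.006051689386367798), (0.11617275327444077, 0.1465299427509308), 73.46477508544922) [ 0.49442144 -0.01254959  0.20584008]
tray 0.9 [189. 188.] 1801 med [0.483 0.218 0.006] lo [ 0.424  0.142 -0.   ] hi [0.534 0.313 0.016] ((0.4166795313358307, 0.2182294726371765), (0.2784247100353241, 0.18963010609149933), 11.929012298583984)
```

>>> {"op": "step_arm", "data": {"increments": [[0.0854,-0.01,0.02,0,0],[0.0854,-0.01,0.02,0,0],[0.0854,0,0,0,0]]}}

```text
clock: 2.63
position: [0.38, -0.7243, 0.271]
ee_rot: [-0.671, -0.19, 0.694, -0.177]
ft_force: [0.5, 1.0, -0.6]
grip_width: 0.999
```

```bash
python3 - <<'E'
from h import *
tool()
E
```

```text
t 2.63 tcp [ 0.38   -0.7243  0.271 ] x [-0.037  0.009 -0.999] y [ 0.5   -0.866 -0.026] J [ 1.22  0.91 -0.67  0.56  0.55  1.79 -0.16] F [ 0.5  1.  -0.6] g 0.999
```

View pics/top2.png

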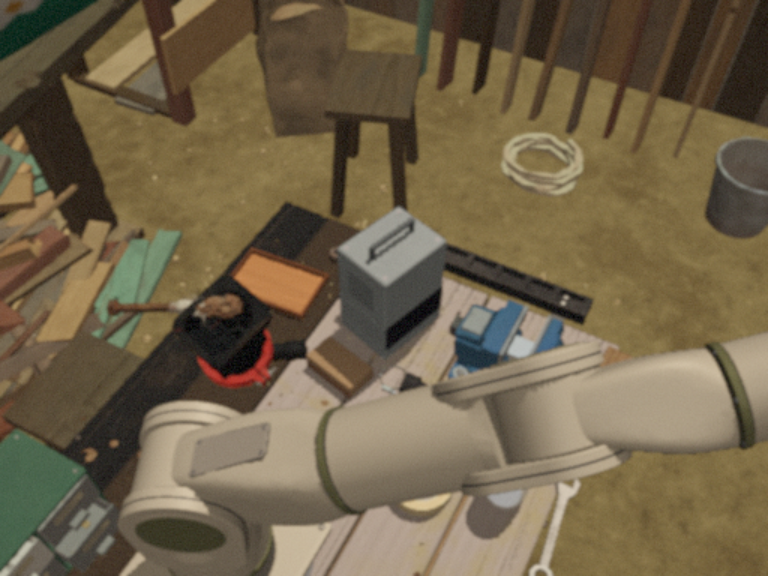

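The lean carries over between rows. Joint 6 tops out at 2.06, so raising the tool while the arm is stretched out should force an outward lean.

>>> {"op": "step_arm", "data": {"increments": [[0.0854,0,0,0.03,0],[0.0854,0,0,0.03,0],[0.0854,0,0,0.03,0],[0.0854,0,0,0.03,0],[0.0854,0,0,0.03,0],[0.0854,0,0,0.03,0],[0.0854,0,0,0.03,0],[0.0854,0,0,0.03,0]]}}

```text
clock: 3.3
position: [0.3646, -0.6981, 0.4333]
ee_rot: [-0.675, -0.174, 0.691, -0.191]
ft_force: [-0.9, 0.5, -0.1]
grip_width: 0.995
```

```bash
python3 - <<'E'
from h import *
tool()
E
```

```text
t 3.3 tcp [ 0.3646 -0.6981  0.4333] x [-0.015 -0.03  -0.999] y [ 0.499 -0.867  0.018] J [ 0.99  0.91  0.32  0.16 -0.26  2.06  0.01] F [-0.9  0.5 -0.1] g 0.995
```

>>> {"op": "step_arm", "data": {"increments": [[0.0854,0.005,-0.01,0.035,0],[0.0854,0.005,-0.01,0.035,0],[0.0854,0.005,-0.01,0.035,0],[0.0854,0.005,-0.01,0.035,0],[0.0854,0.005,-0.01,0.035,0],[0.0854,0.005,-0.01,0.035,0],[0.0854,0.005,-0.01,0.035,0],[0.0854,0.005,-0.01,0.035,0]]}}

```text
clock: 3.97
position: [0.3419, -0.6617, 0.5731]
ee_rot: [0.686, 0.11, -0.673, 0.255]
ft_force: [-0.2, 0.4, 0.5]
grip_width: 0.999
```

```bash
python3 - <<'E'
from h import *
tool()
E
```

```text
t 3.97 tcp [ 0.3419 -0.6617  0.5731] x [ 0.071 -0.192 -0.979] y [ 0.494 -0.846  0.202] J [ 0.95  0.75  0.71  0.16 -0.58  2.06  0.05] F [-0.2  0.4  0.5] g 0.999
```

It works: the tool now leans 11.8°, but in the jaw plane. Turning the tool about 112° and then continuing to push up will cancel that component and leave a lean about the jaw axis.

>>> {"op": "step_arm", "data": {"increments": [[0.0854,-0.01,0.02,-0.02,0.12],[0.0854,-0.01,0.02,-0.02,0.12],[0.0854,-0.01,0.02,-0.02,0.12],[0.0854,-0.01,0.02,-0.02,0.12],[0.0854,-0.01,0.02,-0.02,0.12],[0.0854,-0.01,0.02,-0.02,0.12],[0.0854,0,0,0,0.12],[0.0854,0,0,0,0.12],[0.0854,0,0,0,0.12],[0.0854,0,0,0,0.12],[0.0854,0,0,0,0.12],[0.0854,0,0,0,0.12]]}}

```text
clock: 4.97
position: [0.3028, -0.5746, 0.4897]
ee_rot: [0.487, 0.493, -0.391, 0.606]
ft_force: [0.4, 0.2, -0.6]
grip_width: 1.0
```

>>> {"op": "step_arm", "data": {"increments": [[0.0854,0,0,0,0.12],[0.0854,0,0,0,0.12],[0.0854,0,0,0,0.12],[0.0854,0,0,0,0.12]]}}

```text
clock: 5.3
position: [0.3028, -0.5748, 0.4895]
ee_rot: [0.355, 0.595, -0.236, 0.682]
ft_force: [0.1, 0.7, -0.4]
grip_width: 1.002
```

```bash
python3 - <<'E'
from h import *
tool()
E
```

```text
t 5.3 tcp [ 0.3028 -0.5748  0.4895] x [ 0.181  0.101 -0.978] y [0.744 0.636 0.203] J [ 0.83  0.47  0.56  0.82 -0.48  1.94  1.88] F [ 0.1  0.7 -0.4] g 1.002
```

>>> {"op": "step_arm", "data": {"increments": [[0.0854,0.01,-0.02,0.02,0],[0.0854,0.01,-0.02,0.03,0],[0.0854,0.01,-0.02,0.03,0],[0.0854,0.01,-0.02,0.03,0],[0.0854,0.005,-0.01,0.035,0],[0.0854,0.005,-0.01,0.035,0],[0.0854,0.005,-0.01,0.035,0],[0.0854,0.005,-0.01,0.035,0],[0.0854,0.005,-0.01,0.035,0],[0.0854,0.005,-0.01,0.035,0]]}}

```text
clock: 6.13
position: [0.3372, -0.5898, 0.6098]
ee_rot: [0.321, 0.544, -0.274, 0.725]
ft_force: [0.3, -0.3, -0.1]
grip_width: 1.002
```

```bash
python3 - <<'E'
from h import *
tool()
E
```

```text
t 6.13 tcp [ 0.3372 -0.5898  0.6098] x [ 0.258 -0.047 -0.965] y [0.747 0.644 0.168] J [ 1.07  0.56  0.07  0.35 -0.28  2.06  1.66] F [ 0.3 -0.3 -0.1] g 1.002
```

>>> {"op": "step_arm", "data": {"increments": [[0.0854,0.008,-0.015,0.035,0],[0.0854,0.008,-0.015,0.035,0],[0.0854,0.008,-0.015,0.035,0],[0.0854,0.008,-0.015,0.035,0],[0.0854,0.008,-0.015,0.035,0],[0.0854,0.008,-0.015,0.035,0]]}}

```text
clock: 6.63
position: [0.3537, -0.5935, 0.6735]
ee_rot: [0.296, 0.488, -0.301, 0.764]
ft_force: [-1.1, -0.1, -0.3]
grip_width: 0.997
```

```bash
python3 - <<'E'
from h import *
tool()
E
```

```text
t 6.63 tcp [ 0.3537 -0.5935  0.6735] x [ 0.342 -0.17  -0.924] y [0.749 0.643 0.159] J [ 1.02  0.6   0.47  0.16 -0.65  2.06  1.64] F [-1.1 -0.1 -0.3] g 0.997
```

>>> {"op": "step_arm", "data": {"increments": [[0.0854,-0.01,0.02,-0.02,0.12],[0.0854,-0.01,0.02,-0.02,0.12],[0.0854,0,0,0,0.12],[0.0854,0,0,0,0.12],[0.0854,0,0,0,0.12],[0.0854,0,0,0,0.12],[0.0854,0.005,-0.01,0.035,0],[0.0854,0.005,-0.01,0.035,0],[0.0854,0.005,-0.01,0.035,0],[0.0854,0.005,-0.01,0.035,0]]}}

```text
clock: 7.47
position: [0.3782, -0.5791, 0.6693]
ee_rot: [0.152, 0.517, -0.142, 0.83]
ft_force: [-1.6, -0.9, 0.0]
grip_width: 1.002
```

```bash
python3 - <<'E'
from h import *
tool()
E
```

```text
t 7.47 tcp [ 0.3782 -0.5791  0.6693] x [ 0.425 -0.078 -0.902] y [0.392 0.914 0.106] J [ 1.06  0.62  0.3   0.16 -0.65  2.06  2.02] F [-1.6 -0.9  0. ] g 1.002
```

>>> {"op": "step_arm", "data": {"increments": [[0.0854,0.005,-0.01,0.035,0],[0.0854,0.005,-0.01,0.035,0],[0.0854,0.005,-0.01,0.035,0]]}}

```text
clock: 7.72
position: [0.3729, -0.5658, 0.7061]
ee_rot: [0.139, 0.496, -0.161, 0.842]
ft_force: [-0.1, 0.3, -0.2]
grip_width: 0.999
```

```bash
python3 - <<'E'
from h import *
tool()
E
```

```text
t 7.72 tcp [ 0.3729 -0.5658  0.7061] x [ 0.456 -0.133 -0.88 ] y [0.41  0.909 0.075] J [ 1.01  0.6   0.79  0.16 -1.08  2.06  2.03] F [-0.1  0.3 -0.2] g 0.999
```

>>> {"op": "step_arm", "data": {"increments": [[0.0854,0.005,-0.01,0.035,0],[0.0854,0.005,-0.01,0.035,0],[0.0854,0.005,-0.01,0.035,0],[0.0854,0.005,-0.01,0.035,0]]}}

```text
clock: 8.05
position: [0.3619, -0.5392, 0.753]
ee_rot: [0.126, 0.469, -0.179, 0.856]
ft_force: [0.2, -0.6, 0.0]
grip_width: 0.999
```

```bash
python3 - <<'E'
from h import *
tool()
E
```

```text
t 8.05 tcp [ 0.3619 -0.5392  0.753 ] x [ 0.496 -0.187 -0.848] y [0.424 0.904 0.049] J [ 0.99  0.54  0.99  0.16 -1.27  2.06  2.02] F [ 0.2 -0.6  0. ] g 0.999
```

Lean is 32° with 2.8° of jaw roll, which is good enough. Next I swing high over to the station front and yaw on the way. I'm also checking the heights of obstacles there.

>>> {"op": "step_arm", "data": {"increments": [[0.04,0,0.02,-0.02,0],[0.04,0,0.02,-0.02,-0.11],[0.04,0.005,0.033,-0.01,-0.11],[0.04,0.005,0.033,-0.01,-0.11],[0.04,0.01,0.033,-0.01,-0.11],[0.04,0.01,0.033,-0.01,-0.11],[0.04,0.01,0.033,-0.01,-0.11],[0.04,0.01,0.035,-0.01,-0.11],[0.04,0.01,0.035,-0.01,-0.11],[0.04,0.01,0.035,-0.01,-0.11],[0.04,0.01,0.035,-0.01,-0.11],[0.04,0.01,0.035,-0.01,-0.11]]}}

```text
clock: 9.05
position: [0.402, -0.3918, 0.7353]
ee_rot: [0.224, 0.441, -0.35, 0.796]
ft_force: [-1.1, 0.9, 0.3]
grip_width: 0.467
```

```bash
python3 - <<'E'
from h import *
tool()
p=camera("scene"); w=pts(p)
m=(w[:,0]>.1)&(w[:,0]<.45)&(w[:,1]>.06)&(w[:,1]<.4)&(w[:,2]>.03)&(w[:,2]<.4)
o=w[m]; print("obst",len(o),np.round(np.percentile(o,[1,50,99],axis=0),3))
H,xe,ye=np.histogram2d(o[:,0],o[:,1],bins=[np.arange(.1,.46,.05),np.arange(.05,.41,.05)])
for i in range(7): print(round(xe[i],2),[round(o[(o[:,0]//.05==round(xe[i]/.05))&(abs(o[:,1]-ye[j]-.025)<.025)][:,2].max(initial=0),2) for j in range(7)])
t=[r for r in regions_of(p,"tray")][0]; a=pts(p,t["region"]); a=a[(a[:,2]>-.01)&(a[:,2]<.02)]
import cv2
print("tray",t["p"],cv2.minAreaRect(a[:,:2].astype(np.float32)))
rim=a[a[:,2]>.009];print("rim",len(rim),cv2.minAreaRect(rim[:,:2].astype(np.float32)))
E
```

```text
t 9.05 tcp [ 0.402  -0.3918  0.7353] x [ 0.367 -0.359 -0.858] y [0.754 0.655 0.048] J [-0.57 -0.04  1.18  0.86  0.12  1.76  1.38] F [-1.1  0.9  0.3] g 0.467
obst 4090 [[0.192 0.094 0.032]
 [0.311 0.159 0.137]
 [0.363 0.307 0.218]]
0.1 [np.float64(0.0), np.float64(0.0), np.float64(0.0), np.float64(0.0), np.float64(0.0), np.float64(0.0), np.float64(0.0)]
0.15 [np.float64(0.0), np.float64(0.19), np.float64(0.2), np.float64(0.0), np.float64(0.21), np.float64(0.21), np.float64(0.0)]
0.2 [np.float64(0.19), np.float64(0.19), np.float64(0.23), np.float64(0.21), np.float64(0.2), np.float64(0.0), np.float64(0.0)]
0.25 [np.float64(0.2), np.float64(0.21), np.float64(0.22), np.float64(0.22), np.float64(0.0), np.float64(0.0), np.float64(0.0)]
0.3 [np.float64(0.2), np.float64(0.21), np.float64(0.22), np.float64(0.15), np.float64(0.0), np.float64(0.0), np.float64(0.0)]
0.35 [np.float64(0.04), np.float64(0.04), np.float64(0.0), np.float64(0.0), np.float64(0.0), np.float64(0.0), np.float64(0.0)]
0.4 [np.float64(0.0), np.float64(0.0), np.float64(0.0), np.float64(0.0), np.float64(0.0), np.float64(0.0), np.float64(0.0)]Traceback (most recent call last):
  File "<stdin>", line 8, in <module>
IndexError: list index out of range
```

>>> {"op": "step_arm", "data": {"increments": [[0.04,0.01,0.035,0,-0.1],[0.04,0.01,0.035,0,-0.1],[0.04,0.01,0.035,0,-0.1],[0.04,0.01,0.035,0,-0.1],[0.04,0.01,0.035,0,-0.1],[0.04,0.01,0.035,0,-0.1],[0.04,0.01,0.035,-0.01,-0.05],[0.04,0.005,0.035,-0.01,-0.05],[0.04,0,0.035,-0.01,0],[0.04,0,0.035,-0.01,0],[0.04,0,0.035,-0.01,0]]}}

```text
clock: 10.07
position: [0.4778, -0.0578, 0.6809]
ee_rot: [0.349, 0.357, -0.577, 0.647]
ft_force: [0.9, -0.4, -0.5]
grip_width: 0.47
```

```bash
python3 - <<'E'
from h import *
tool()
E
```

```text
t 10.07 tcp [ 0.4778 -0.0578  0.6809] x [ 0.08  -0.497 -0.864] y [0.995 0.092 0.039] J [-1.29  0.23  1.34  0.9   0.33  2.06  0.29] F [ 0.9 -0.4 -0.5] g 0.47
```

>>> {"op": "step_arm", "data": {"increments": [[0.04,0,0.035,-0.02,-0.05],[0.04,0,0.035,-0.02,-0.05],[0.04,0.005,0.035,-0.02,-0.05],[0.04,0.005,0.035,-0.02,-0.05],[0.04,0.005,0.035,-0.02,-0.05],[0.04,0.005,0.035,-0.02,-0.05],[0.04,0.005,0.03,-0.03,-0.05],[0.04,0.005,0.02,-0.03,0],[0.04,0,0,-0.035,0],[0.04,0,0,-0.035,0]]}}

```text
clock: 10.9
position: [0.5135, 0.1868, 0.4053]
ee_rot: [-0.411, -0.284, 0.673, -0.545]
ft_force: [0.8, -1.0, -0.1]
grip_width: 0.467
```

```bash
python3 - <<'E'
from h import *
tool()
p=camera("scene"); save(p,"scene2.png")
t=regions_of(p,"tray")
if t:
    a=pts(p,t[0]["region"]); a=a[(a[:,2]>-.01)&(a[:,2]<.02)]
    print("tray",t[0]["p"],cv2.minAreaRect(a[:,:2].astype(np.float32)))
    rim=a[a[:,2]>.009];print("rim",len(rim),cv2.minAreaRect(rim[:,:2].astype(np.float32)),np.round(a[a[:,2]<.009].mean(0),3))
E
```

```text
t 10.9 tcp [0.5135 0.1868 0.4053] x [-0.068 -0.501 -0.863] y [ 0.968 -0.244  0.065] J [-1.41  0.63  1.32  1.22 -0.1   1.88 -0.4 ] F [ 0.8 -1.  -0.1] g 0.467
tray 0.78 ((0.4768455922603607, 0.2287251055240631), (0.1159730926156044, 0.17370806634426117), 5.111026287078857)
rim 449 ((0.4774356484413147, 0.2291029691696167), (0.11513663083314896, 0.1731652468442917), 4.913394451141357) [0.477 0.228 0.004]
```

View pics/scene2.png

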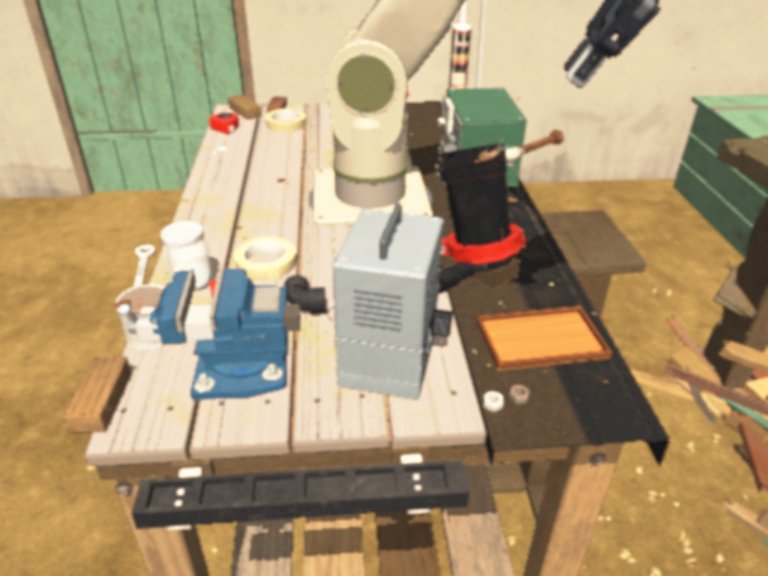

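The scene view shows the gripper at upper right (px 610,40), leaning away from the station. The front is clear and the blade is at (440,322). The black and red thing at (480,200) is low enough. I'll descend to a point in front of the blade.

>>> {"op": "step_arm", "data": {"increments": [[0.045,0.001,-0.003,-0.03,-0.05],[0.045,0.001,-0.003,-0.03,0],[0.045,0.001,-0.003,-0.03,0],[0.045,0.001,-0.003,-0.03,0],[0.045,0.001,-0.003,-0.03,0],[0.045,0.001,-0.003,-0.03,0],[0.045,0.001,-0.003,-0.03,0],[0.045,0.001,-0.003,-0.03,0],[0.045,0,0,-0.03,0]]}}

```text
clock: 11.75
position: [0.5222, 0.1617, 0.1388]
ee_rot: [-0.419, -0.272, 0.687, -0.527]
ft_force: [1.1, 0.4, 0.1]
grip_width: 0.525
```

```bash
python3 - <<'E'
from h import *
tool()
p=camera("scene"); c=p["color"][120:300,220:420]; cv2.imwrite("pics/sc3.png",cv2.resize(c[:,:,::-1],None,fx=3.6,fy=3.2,interpolation=cv2.INTER_CUBIC))
for r in regions_of(p,"pack_blade")[:2]:
    w=pts(p,r["region"]); print(r["p"],r["centre"],np.round(np.percentile(w,[5,50,95],axis=0),3).tolist())
E
```

```text
t 11.75 tcp [0.5222 0.1617 0.1388] x [-0.092 -0.496 -0.863] y [ 0.953 -0.295  0.068] J [-1.38  0.81  1.17  1.6  -0.26  1.43 -0.51] F [1.1 0.4 0.1] g 0.525
0.41 [214.4, 293.9] [[0.495, 0.057, 0.04], [0.501, 0.069, 0.059], [0.505, 0.081, 0.075]]
```

View pics/sc3.png

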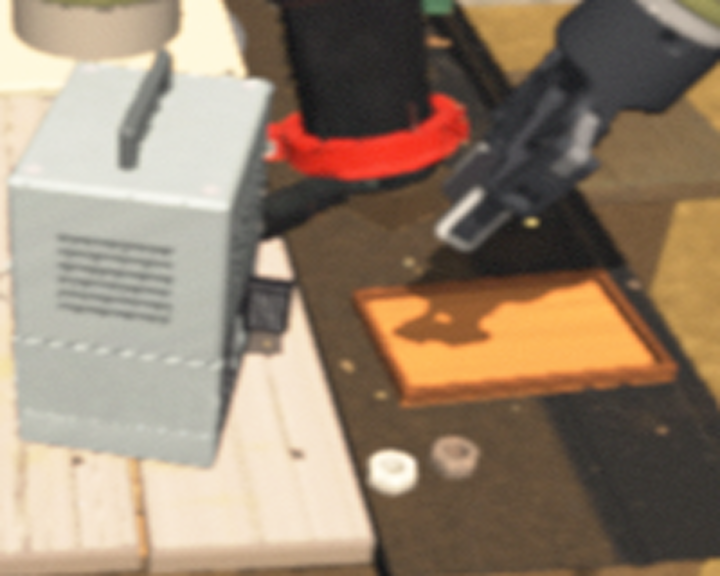

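>>> {"op": "step_arm", "data": {"increments": [[0.045,-0.0005,-0.003,-0.031,0],[0.045,-0.0005,-0.003,-0.031,0],[0.045,-0.0004,-0.004,-0.032,0],[0.045,0,0,0,0],[0.045,-0.006,-0.019,0,0],[0.045,-0.006,-0.019,0,0],[0.045,-0.005,-0.015,0,0],[0.045,0,0,0,0]]}}

```text
clock: 12.52
position: [0.5026, 0.0963, 0.0483]
ee_rot: [-0.419, -0.27, 0.688, -0.528]
ft_force: [-0.0, -0.8, 0.8]
grip_width: 0.524
```

```bash
python3 - <<'E'
from h import *
tool()
p=camera("scene"); c=p["color"][170:270,260:380]; cv2.imwrite("pics/sc4.png",cv2.resize(c[:,:,::-1],None,fx=5,fy=5,interpolation=cv2.INTER_CUBIC))
E
```

```text
t 12.52 tcp [0.5026 0.0963 0.0483] x [-0.092 -0.5   -0.861] y [ 0.952 -0.297  0.07 ] J [-1.35  0.85  1.13  1.79 -0.3   1.21 -0.47] F [-0.  -0.8  0.8] g 0.524
```

View pics/sc4.png

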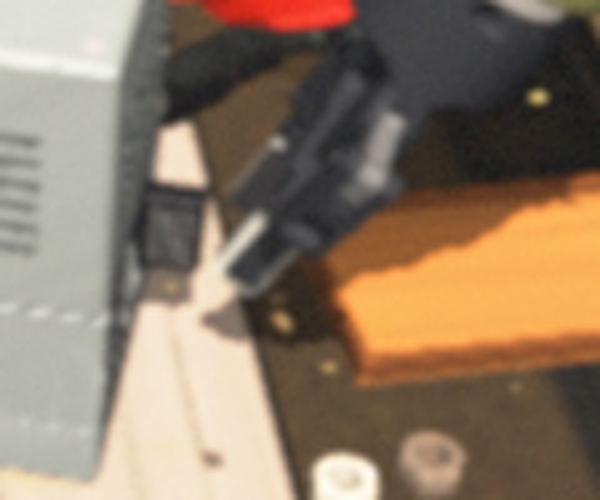

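The crop shows the two fingers on either side of the blade's line, blade at px (172,225), about 28 mm short of it. I'll advance and close.

>>> {"op": "step_arm", "data": {"increments": [[0.045,-0.0025,-0.009,-0.001,0],[0.045,-0.0025,-0.009,-0.0015,0],[0.045,-0.0025,-0.009,-0.0015,0],[0.045,0,0,0,0]]}}

```text
clock: 12.9
position: [0.4934, 0.0698, 0.041]
ee_rot: [-0.417, -0.27, 0.688, -0.529]
ft_force: [-0.1, 0.3, -0.2]
grip_width: 0.526
```

>>> {"op": "step_arm", "data": {"increments": [[0.005,0,0,0,0],[0.005,0,0,0,0],[0.005,0,0,0,0],[0.005,0,0,0,0],[0.005,0,0,0,0],[0.005,0,0,0,0]], "force": 50}}

```text
clock: 13.4
position: [0.4949, 0.0722, 0.0417]
ee_rot: [-0.417, -0.271, 0.687, -0.53]
ft_force: [1.1, -0.1, 8.1]
grip_width: 0.153
```

```bash
python3 - <<'E'
from h import *
tool()
E
```

```text
t 13.4 tcp [0.4949 0.0722 0.0417] x [-0.09  -0.503 -0.86 ] y [ 0.954 -0.291  0.07 ] J [-1.35  0.84  1.13  1.84 -0.29  1.16 -0.44] F [ 1.1 -0.1  8.1] g 0.153
```

>>> {"op": "step_arm", "data": {"increments": [[0.005,0,0,0.001,0],[0.005,0.002,0.0057,0,0],[0.005,0.0029,0.0096,0,0],[0.005,0.0029,0.0096,0,0],[0.005,0.0029,0.0096,0,0],[0.005,0,0,0,0]]}}

```text
clock: 13.9
position: [0.5058, 0.1085, 0.0419]
ee_rot: [-0.417, -0.271, 0.686, -0.531]
ft_force: [4.8, 3.6, 7.1]
grip_width: 0.154
```

```bash
python3 - <<'E'
from h import *
tool()
E
```

```text
t 13.9 tcp [0.5058 0.1085 0.0419] x [-0.089 -0.502 -0.86 ] y [ 0.955 -0.29   0.07 ] J [-1.35  0.87  1.11  1.77 -0.31  1.21 -0.48] F [4.8 3.6 7.1] g 0.154
```

>>> {"op": "step_arm", "data": {"increments": [[0.005,0.003,0.0096,0.001,0],[0.005,0.003,0.0096,0.0005,0],[0.005,0.003,0.0096,0,0],[0.005,0.003,0.0096,0,0],[0.005,0.003,0.0096,0,0],[0.005,0.003,0.0096,0.001,0],[0.005,0.003,0.0096,0.001,0],[0.005,0.003,0.0096,0.001,0],[0.005,0,0,0,0]]}}

```text
clock: 14.65
position: [0.5293, 0.1861, 0.0461]
ee_rot: [-0.417, -0.272, 0.686, -0.53]
ft_force: [-0.6, 0.5, -2.0]
grip_width: 0.149
```

```bash
python3 - <<'E'
from h import *
tool()
p=camera("scene"); c=p["color"][150:270,240:400]; cv2.imwrite("pics/sc5.png",cv2.resize(c[:,:,::-1],None,fx=4,fy=4,interpolation=cv2.INTER_CUBIC))
E
```

```text
t 14.65 tcp [0.5293 0.1861 0.0461] x [-0.09  -0.501 -0.861] y [ 0.955 -0.29   0.069] J [-1.34  0.94  1.06  1.6  -0.34  1.33 -0.55] F [-0.6  0.5 -2. ] g 0.149
```

View pics/sc5.png

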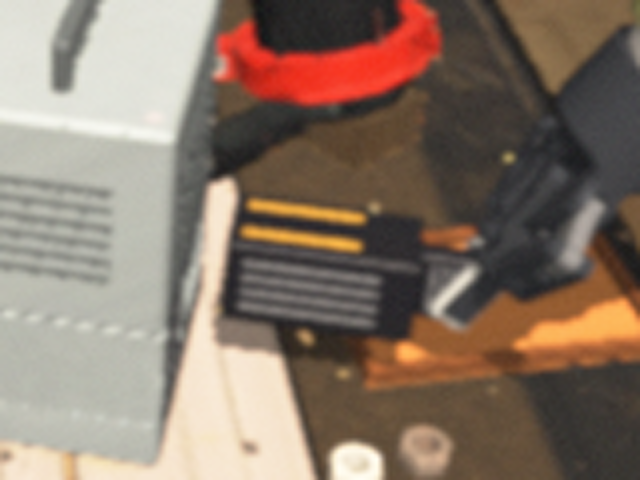

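The pack is out of its bay (crop px 230–420, 200–335) and held level. I'll lift it clear, then turn it in line with the tray.

>>> {"op": "step_arm", "data": {"increments": [[0.005,0.005,0.016,0.012,0],[0.005,0.006,0.019,0.014,0],[0.005,0.006,0.019,0.014,0],[0.005,-0.0122,0.0059,0.003,0.055],[0.005,-0.0122,0.0059,0.003,0.055],[0.005,-0.0122,0.0059,0.003,0.055],[0.005,-0.0122,0.0059,0.002,0.055],[0.005,-0.0122,0.0059,0.001,0.055],[0.005,-0.0122,0.0059,0,0.055],[0.005,0,0,0,0.055],[0.005,0,0,0,0]]}}

```text
clock: 15.62
position: [0.4711, 0.2731, 0.098]
ee_rot: [0.356, 0.347, -0.572, 0.652]
ft_force: [0.7, 0.1, -1.6]
grip_width: 0.154
```

```bash
python3 - <<'E'
from h import *
tool()
for n in ("scene","top"):
    p=camera(n)
    for q in("pack_center","tray"):
        for r in regions_of(p,q)[:1]:
            w=pts(p,r["region"]); print(n,q,r["p"],len(w))
            for s in (50,90): print(np.round(np.percentile(w,s,axis=0),3))
            zt=np.percentile(w[:,2],97); t=w[w[:,2]>zt-.008]
            if q=="pack_center": print("top face",len(t),zt,cv2.minAreaRect(t[:,:2].astype(np.float32)))
            else: a=w[(w[:,2]<.018)&(w[:,2]>-.01)]; print(cv2.minAreaRect(a[:,:2].astype(np.float32)))
    c=p["color"][130:290,230:430] if n=="scene" else p["color"][100:260,80:280]
    cv2.imwrite("pics/%s6.png"%n,cv2.resize(c[:,:,::-1],None,fx=3,fy=3,interpolation=cv2.INTER_CUBIC))
a,b=cv2.imread("pics/scene6.png"),cv2.imread("pics/top6.png"); cv2.imwrite("pics/b6.png",cv2.resize(np.hstack([a,b]),(800,320)))
E
```

```text
t 15.62 tcp [0.4711 0.2731 0.098 ] x [ 0.104 -0.499 -0.86 ] y [0.994 0.091 0.068] J [-1.64  0.78  1.1   1.7  -0.2   1.27 -0.45] F [ 0.7  0.1 -1.6] g 0.154
scene pack_center 0.56 1579
[0.497 0.205 0.128]
[0.504 0.251 0.137]
top face 728 0.1378123809812469 ((0.47542762756347656, 0.21777106821537018), (0.05183214694261551, 0.12125838547945023), 5.6833672523498535)
scene tray 0.86 2781
[0.479 0.228 0.004]
[0.529 0.3   0.011]
((0.4690806567668915, 0.23333832621574402), (0.13157637417316437, 0.18430253863334656), 4.170766830444336)
top pack_center 0.89 1018
[0.465 0.201 0.135]
[0.494 0.248 0.14 ]
top face 567 0.14149483180136357 ((0.4747578799724579, 0.21663004159927368), (0.05410776287317276, 0.12399911880493164), 5.28338098526001)
top tray 0.85 1494
[0.474 0.208 0.006]
[0.513 0.292 0.012]
((0.4774547517299652, 0.2322055846452713), (0.11812309175729752, 0.18306520581245422), 4.0788164138793945)
```

View pics/b6.png

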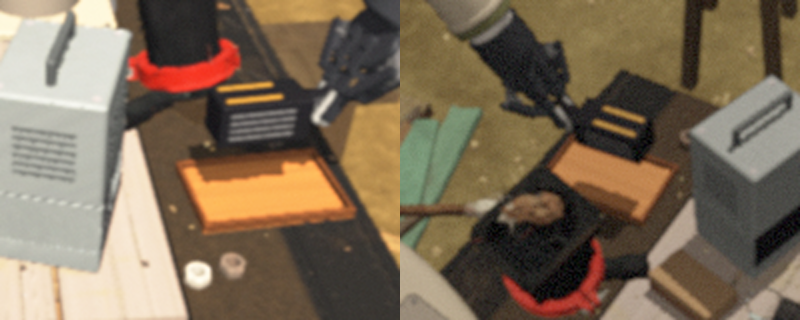

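Both views show the pack level and upright over the tray, and its yaw matches the tray's. It needs to go about 10 mm toward +y and then down.

>>> {"op": "step_arm", "data": {"increments": [[0.005,0.003,0.009,0,0],[0.005,0,0,-0.02,0],[0.005,0,0,-0.02,0],[0.005,0,0,-0.015,0],[0.005,0,0,-0.012,0],[0.005,0,0,-0.009,0],[0.005,0,0,0,0],[0.005,0,0,0,0]]}}

```text
clock: 16.58
position: [0.4758, 0.2816, 0.0224]
ee_rot: [0.357, 0.345, -0.573, 0.651]
ft_force: [-0.2, -0.2, -1.2]
grip_width: 0.156
```

>>> {"op": "step_arm", "data": {"increments": [[0.005,0,0,-0.002,0],[0.005,0,0,0,0]]}}

```text
clock: 16.75
position: [0.4758, 0.2819, 0.0208]
ee_rot: [0.358, 0.346, -0.573, 0.651]
ft_force: [-0.5, 0.3, -1.2]
grip_width: 0.153
```

>>> {"op": "step_arm", "data": {"increments": [[0.005,0,0,-0.002,0],[0.005,0,0,0,0]]}}

```text
clock: 16.92
position: [0.4755, 0.2818, 0.0183]
ee_rot: [0.358, 0.346, -0.573, 0.651]
ft_force: [-1.4, -0.3, -0.7]
grip_width: 0.154
```

>>> {"op": "step_arm", "data": {"increments": [[0.005,0,0,-0.0015,0],[0.005,0,0,0,0]]}}

```text
clock: 17.08
position: [0.4754, 0.2817, 0.0166]
ee_rot: [0.357, 0.346, -0.573, 0.651]
ft_force: [0.3, 0.9, -1.2]
grip_width: 0.154
```

>>> {"op": "step_arm", "data": {"increments": [[0.005,0,0,-0.0015,0],[0.005,0,0,0,0]]}}

```text
clock: 17.25
position: [0.4757, 0.2818, 0.0162]
ee_rot: [0.357, 0.346, -0.573, 0.651]
ft_force: [-3.4, 2.4, 8.0]
grip_width: 0.154
```

>>> {"op": "step_arm", "data": {"increments": [[0.005,0,0,-0.0015,0],[0.005,0,0,0,0]]}}

```text
clock: 17.42
position: [0.476, 0.282, 0.0156]
ee_rot: [0.357, 0.345, -0.573, 0.651]
ft_force: [-4.7, 2.9, 17.6]
grip_width: 0.153
```

>>> {"op": "step_arm", "data": {"increments": [[0.014,0,0,0,0],[0.016,0,0,0,0],[0.02,0,0,0,0],[0.03,0,0,0,0],[0.04,0,0,0,0],[0.04,0,0,0,0],[0.04,0,0,0,0]], "force": 20}}

```text
clock: 18.0
position: [0.4755, 0.2816, 0.0137]
ee_rot: [0.357, 0.346, -0.573, 0.651]
ft_force: [-1.0, -0.3, 0.4]
grip_width: 0.467
```

```bash
python3 - <<'E'
from h import *
tool()
E
```

```text
t 18.0 tcp [0.4755 0.2816 0.0137] x [ 0.104 -0.5   -0.86 ] y [0.994 0.087 0.069] J [-1.58  0.9   1.    1.71 -0.28  1.16 -0.48] F [-1.  -0.3  0.4] g 0.467
```

Released. I'll back off along the tool axis.

>>> {"op": "step_arm", "data": {"increments": [[0.04,-0.001,0.005,0.008,0],[0.04,-0.001,0.007,0.012,0],[0.04,-0.002,0.01,0.018,0],[0.04,-0.002,0.01,0.02,0],[0.04,-0.002,0.01,0.025,0],[0.04,-0.002,0.01,0.03,0],[0.04,0,0.01,0.03,0],[0.04,0,0.01,0.03,0],[0.04,0,0.01,0.03,0],[0.04,0,0,0,0]]}}

```text
clock: 18.83
position: [0.4669, 0.3664, 0.2227]
ee_rot: [0.36, 0.346, -0.571, 0.652]
ft_force: [1.2, 0.7, -0.6]
grip_width: 0.465
```

```bash
python3 - <<'E'
from h import *
tool()
for n in ("scene","top"):
    p=camera(n)
    for q in("pack_center","tray","flat_pack_center","elbow","tape","cork_block"):
        for r in regions_of(p,q)[:1]:
            w=pts(p,r["region"]); print(n,q,round(r["p"],2),len(w),np.round(np.median(w,0),3))
            if q=="pack_center":
                zt=np.percentile(w[:,2],97); t=w[w[:,2]>zt-.006]; print("top face",len(t),zt,cv2.minAreaRect(t[:,:2].astype(np.float32)))
            if q=="tray": a=w[(w[:,2]<.016)&(w[:,2]>.008)]; print(cv2.minAreaRect(a[:,:2].astype(np.float32)))
    c=p["color"][130:290,230:430] if n=="scene" else p["color"][100:260,80:280]
    cv2.imwrite("pics/%s7.png"%n,cv2.resize(c[:,:,::-1],None,fx=3,fy=3,interpolation=cv2.INTER_CUBIC))
a,b=cv2.imread("pics/scene7.png"),cv2.imread("pics/top7.png"); cv2.imwrite("pics/b7.png",cv2.resize(np.hstack([a,b]),(800,320)))
E
```

```text
t 18.83 tcp [0.4669 0.3664 0.2227] x [ 0.109 -0.495 -0.862] y [0.993 0.089 0.075] J [-1.64  0.76  1.13  1.39 -0.18  1.58 -0.49] F [ 1.2  0.7 -0.6] g 0.465
scene pack_center 0.72 1515 [0.501 0.217 0.046]
top face 692 0.05488724295398288 ((0.4824119210243225, 0.22857710719108582), (0.050882115960121155, 0.12464237958192825), 7.8123626708984375)
scene tray 0.9 1215 [0.511 0.219 0.005]
((0.4805111289024353, 0.22916656732559204), (0.1101490780711174, 0.17378820478916168), 3.731752395629883)
scene elbow 0.9 483 [ 0.387 -0.127  0.034]
top pack_center 0.78 972 [0.47  0.214 0.051]
top face 445 0.058221194992780036 ((0.4791823923587799, 0.22778090834617615), (0.05302737280726433, 0.12653891742229462), 6.094300746917725)
top tray 0.58 752 [0.455 0.181 0.006]
((0.47512170672416687, 0.22729648649692535), (0.11450643092393875, 0.17278999090194702), 5.105518341064453)
top elbow 0.88 501 [ 0.363 -0.133  0.036]
top tape 0.97 745 [ 0.346 -0.246  0.034]
top cork_block 0.67 1006 [0.355 0.014 0.032]
```

View pics/b7.png

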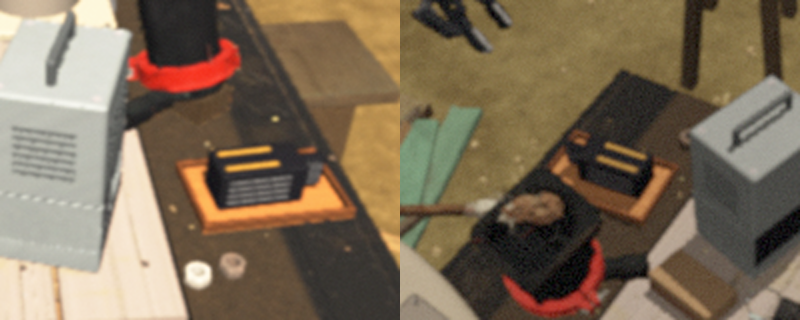

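The pack sits upright inside the rim, top at 0.055–0.058 m (0.054 expected), and the gripper is clear. Handing in.

```bash
python3 -c "
from workcell import ticket; print(ticket.hand_in())"
```

```text
the job is handed in; nothing more can be done
None
```

The bladed pack is out of the charging station and lying flat, right way up, in the wooden tray. The job is handed in at about 19 s on the robot clock.

**How it was done:** The moves only allow turning about the vertical, so I got the lean by pushing the arm against its reach limit, which tilted the tool about 30°. I then swung it to the station front, gripped the blade, and pulled the pack straight out along the bay. I turned it about 22° to line up with the tray and lowered it until the wrist force showed contact, up to 17.6 N, before opening the gripper.

**Last checks:**
- **Position:** the pack's outline is centred at about (0.481, 0.228) and the tray at about (0.477, 0.229). Yaw agrees within about 1–4°.
- **Height:** the pack's top reads 0.055–0.058 m, against 0.054 m expected if it lies flat.
- **Gripper:** open, and about 0.2 m clear of the pack.
- **Elbow and tape:** both read within a few millimetres of where they started.

**Weaker points:**
- **Cork block:** its reading shifted about 14 mm in y. The arm was partly hiding it in the first view and nothing went near it, so I take that as occlusion, but I did not confirm it.
- **Flat pack:** the network did not find it in the final views, because its bay faces away from both cameras. I did not touch it.
- **Grip roll:** the gripper was rolled about 4° at release, so one edge of the pack may have settled a few millimetres.

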